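Single out the orange coupling and load the wrapping cradle

ROBOT

A 7-joint arm with a two-finger parallel gripper is mounted at the origin on the work surface. World frame = base frame: x ahead of the robot, y to its left, z up, the work surface at z = 0. Lengths are in m, angles in rad, forces in N, time in s.
With the tool pointing down it reaches from about 0.425 to 0.825 m from the base axis. Payload 3.6 kg.
Tool frame: the origin (TCP) lies between the finger pads; the fingertips stand 19 mm ahead of it and the grasp point (between the pads) is the TCP (arm.tips_ahead is the distance from the TCP to the fingertips, in m); z points along the fingers, y is the line along which they close (so a half turn about z gives the same grasp; the last joint's range is limited). The gripper opens to 85 mm and grips with 20 to 120 N. Pads are 22 mm wide; open, the fingers measure 114 mm over their backs; the gripper's body (76 mm by 85 mm) begins 54 mm behind the grasp point. The pads swing forward as they close: fully open they stand 13 mm farther back than shut.
Start: joints at [-1.145, 0.615, -0.013, 1.423, 0.008, 1.103, -0.04], TCP at [0.284, 0.585, 0.25] pointing down, gripper open.
Joint ranges: [-3.12, 3.12], [-0.3, 2.06], [-1.34, 1.32], [0.26, 2.42], [-1.36, 4.5], [0.01, 1.98], [-2.84, 2.84]. Speed limits (rad/s): [2.79, 2.79, 3.14, 3.14, 3.14, 3.14, 3.14].

INTERFACE

Orientations are given as a unit quaternion [w, x, y, z].
In Python, from station import arm gives the robot as it stands. Calls block until the motion is done:
- arm.move_pose(position, orientation): joint-space move of the TCP to a pose.
- arm.line_to(position, rotation=None, v=0.15, f_stop=None): straight line of the TCP; rotation=None keeps the orientation; v is the mean speed in m/s. With f_stop (N) it stops when the force on the tool has changed by that much, and returns True; else False.
- arm.move_joints(angles): joint-space move.
- arm.move_gripper(opening): finger opening in m; the grip force is fixed at half the most; returns when the fingers have stopped.
- arm.pause(seconds).
- arm.ik(position, orientation): joint angles nearest the present ones, or None.
- arm.camera(name): name is "side" or "top"; returns a dict with "color" (420x560x3 uint8, red, green, blue), "z_map" (420x560 float32, m along the optical axis (not along the pixel's ray), 0 where there is no reading), "vertical_fov" (degrees; the focal length in pixels is half the picture's height over the tangent of half this angle, whatever the lens; pixels are square), "cx", "cy" (the principal point, pixels), "extrinsics" (4x4, takes a point from camera to world coordinates). Camera axes: x right, y down, z forward; pixel columns grow to the right and rows downward; lengths in m; the calibration is good to about 2 mm. A picture is of the moment at which its call begins.
A pose or a line that the arm cannot do raises arm.PlanningError and nothing moves.
- arm.hand_in(): hands the job in; it is judged then, once.
Trained networks look in a picture, given as the dict that the camera call returned (one of the last four; its "shot" number tells which), for a name from the list of things; names that differ only in an ending like _2 or _b are one class to them, and where a whole thing is asked for, a point or a joint stands for the part that bears it (a point fixed in the world has none). Each returns a list of dicts, best first, with "score" (0 to 1); they miss things now and then, are a little off and sometimes report something else, mostly with a low value. They report only what shows in the picture. A call takes as long as a camera call. They do not tell look-alikes from the thing itself.
- arm.recognise(picture, target): "location" ([x, y, z] in m, in world coordinates, good to about 4 mm: the middle of the surface that is visible of it).
- arm.regions_of(picture, target): "mask" (420x560 bool, what is visible of it).
- arm.mark_of(picture, target): "location" ([x, y, z] in m, in world coordinates, good to about 4 mm: a listed point, or the origin of a listed thing).
Readings, each from a call of its own:
- arm.read_time_s(): time.
- arm.read_joint_positions(): joint angles.
- arm.read_joint_velocities(): joint speeds.
- arm.read_effort(): joint torques, N m.
- arm.read_position(): TCP position.
- arm.read_ee_rot(): TCP orientation.
- arm.read_ft_force(): force on the tool from outside, world axes, zero at the start.
- arm.read_ft_torque(): the same for the moment, N m.
- arm.read_gripper_width(): finger opening in m.
- arm.read_grasp_force(): force on a finger pad.
Only numpy, scipy, OpenCV 4.12 (cv2) and the standard library are available. Lean on these libraries where they do the work, as an engineer would, in place of code of your own. Each camera call takes 0.05 s, during which the arm holds its last target. There are 200 camera calls.

TASK

Push the orange coupling lengthwise out of the row in the tray, without lifting it, right across the empty gutter until it is up to the blue tray wall or nearly so, clear of the row; do not disturb its neighbours or anything else. Then pick it up, set it down and let go of it on the open bench to change your grip, and finally lay it fully down between the cheeks of the blue cradle, centred lengthwise, and let go.

Things in the scene. Friction and masses are not known exactly. Their poses are not given: they have to be found in the camera images.
- orange_coupling: the bright orange pipe coupling, the only orange loose part: a rigid tube 34 mm in diameter with a square flange 40 x 40 x 8 mm at each end, 62 mm long over the flanges, about 0.12 kg. Lies with its axis level. Origin: centre of its underside; x along the tube, z up. Starts in any one of the five places of the row; both ends are alike.
- orange_coupling_center (a point): centre of the orange coupling, on the tube's axis, 20 mm above its underside; same axes
- black_coupling_a: black coupling, same shape as the orange coupling, lying in the tray row; leave it where it is
- purple_coupling: purple coupling, same shape as the orange coupling, lying in the tray row; leave it where it is
- black_coupling_b: second black coupling, same shape as the orange coupling, lying in the tray row; leave it where it is
- blue_coupling: blue coupling, same shape as the orange coupling, lying in the tray row; leave it where it is
- tray: fixed low aluminium tray, 159 (x) x 222 (y) mm, deck 10 mm above the bench; origin: centre of its underside. Walled only on its -x side (towards the robot); open on the other three. The row lies in its +x half, an empty gutter in its -x half. A coupling is clear of the row when its centre is at tray x < -31.5 mm; it meets the wall at -42.5 mm.
- tray_row (a point): middle of the row, on the deck, at tray x = +38.5 mm. Five couplings lie side by side here, flanges touching, tubes along the tray's x, 40.3 mm apart along its y, each shifted by up to 4 mm along x. A thin yellow line is painted on the deck under the row's front.
- tray_wall (a point): top middle of the inner face of the tray's blue wall, which stands across the whole tray, 6 mm thick, 44 mm above the deck, inner face at tray x = -73.5 mm. A coupling pushed out of the row lies so near this wall that no finger fits at that end: in the gutter grip it across the tube.
- cradle: fixed cradle: dark steel base 110 (x) x 100 (y) x 6 mm with two upright blue cheeks with yellow top edges, 46 mm apart inside (in y), 56 mm long in x, 10 mm thick, tops 61 mm above the bench. Between them a steel floor, 15 mm above the bench, 56 mm long. Both x ends are open: fingers can go down only there. Origin: centre of its underside.
- cradle_seat (a point): where the seated coupling's centre comes: over the cradle's middle, 35 mm above the bench, tube along the cradle's x
- tape_roll: cream roll of tape lying flat, 80 mm outside diameter, 36 mm high; origin: underside centre; bystander
- steel_ring: small steel ring lying flat, 60 mm outside diameter, 20 mm high; origin: underside centre; bystander
- jar: white jar with black lid, 54 mm diameter, 70 mm high; origin: underside centre; bystander
- screwdriver: red-handled screwdriver lying on the bench, 190 mm long along its x, origin in its middle; bystander
- mandrel: fixed turned steel mandrel standing at the back, 84 mm foot diameter, 145 mm high; origin: underside centre
Mind the look-alikes: they are no part of the job. What is shaped like the orange_coupling but pink is not meant. What is shaped like the cradle but green or red is not meant.

How it is judged:
By the outcome, as a careful person would: the job done as asked, in the order asked, and still so for the second after the job is handed in, with the robot touching nothing.
It also fails if it takes over 64 s, if anything falls off the work surface, if the arm or the gripper's body presses on something with over 40 N, if the wrist force passes 120 N, or if a joint passes its speed limit or range.

## Working session

There is one attempt and no reset: what is moved stays moved. The work goes in short steps, each a Python script; the robot and the scene stay as the last script left them, time stands still between calls to the robot, and variables do not carry over. Pictures are saved under pics/ and viewed, at most 10 in all, crops included, and the job is handed in when it is done.

```bash
mkdir -p pics; cat > h.py <<'E'
from station import arm
import numpy as np, cv2
from scipy.spatial.transform import Rotation as R
def cloud(p):
    z=p["z_map"];h,w=z.shape;f=h/2/np.tan(np.radians(p["vertical_fov"])/2)
    u,v=np.meshgrid(np.arange(w),np.arange(h))
    c=np.stack([(u-p["cx"])/f*z,(v-p["cy"])/f*z,z],-1)
    E=np.array(p["extrinsics"]);w_=c@E[:3,:3].T+E[:3,3];w_[z<=0]=np.nan
    return w_
def quat(yaw):  # tool down, tool y (closing line) at world angle yaw
    y=np.array([np.cos(yaw),np.sin(yaw),0]);z=np.array([0,0,-1.]);x=np.cross(y,z)
    q=R.from_matrix(np.stack([x,y,z],1)).as_quat();return [q[3],q[0],q[1],q[2]]
def save(p,n): cv2.imwrite("pics/"+n,p["color"][:,:,::-1])
E
python3 - <<'E'
from h import *
for n in("top","side"):
    p=arm.camera(n);save(p,n+"0.png");np.savez(n+"0.npz",**{k:p[k] for k in("color","z_map","vertical_fov","cx","cy","extrinsics")})
    print(n,np.array(p["extrinsics"])[:3,3])
    for t in("orange_coupling_center","tray","tray_row","tray_wall","cradle","cradle_seat","tape_roll","steel_ring","jar","screwdriver","mandrel"):
        print(t,[(np.round(d["location"],3).tolist(),round(d["score"],2)) for d in arm.mark_of(p,t)[:4]])
E
```

```text
top [0.50255198 0.02619055 1.12833151]
orange_coupling_center [([0.539, 0.231, 0.027], 0.72), ([0.661, 0.314, 0.02], 0.59), ([0.674, 0.202, 0.02], 0.58)]
tray [([0.506, 0.231, -0.002], 0.86)]
tray_row [([0.544, 0.228, 0.01], 0.7)]
tray_wall [([0.559, -0.223, -0.002], 0.63)]
cradle [([0.513, -0.382, 0.002], 0.95), ([0.56, -0.223, -0.002], 0.93), ([0.394, -0.238, 0.002], 0.92), ([0.506, 0.232, -0.002], 0.49)]
cradle_seat [([0.39, -0.243, 0.031], 0.95), ([0.553, -0.218, 0.035], 0.79), ([0.509, -0.386, 0.034], 0.77)]
tape_roll [([0.704, -0.192, -0.001], 0.58), ([0.649, 0.01, 0.002], 0.56)]
steel_ring [([0.398, 0.017, 0.001], 0.77)]
jar [([0.703, -0.191, -0.001], 0.63), ([0.651, 0.009, -0.002], 0.33)]
screwdriver [([0.453, 0.468, 0.004], 0.87)]
mandrel [([0.781, 0.062, -0.005], 0.66)]
side [ 0.23536354 -0.58321966  0.64433671]
orange_coupling_center [([0.672, 0.208, 0.023], 0.96), ([0.539, 0.23, 0.03], 0.75), ([0.662, 0.318, 0.019], 0.54)]
tray [([0.506, 0.225, 0.002], 0.7), ([0.549, 0.15, 0.01], 0.15)]
tray_row [([0.543, 0.233, 0.006], 0.71)]
tray_wall [([0.429, 0.23, 0.056], 0.87)]
cradle [([0.389, -0.241, 0.003], 0.94), ([0.558, -0.22, -0.002], 0.83)]
cradle_seat [([0.514, -0.384, 0.038], 0.94), ([0.387, -0.24, 0.032], 0.88), ([0.553, -0.218, 0.033], 0.62), ([0.548, 0.148, 0.01], 0.5)]
tape_roll [([0.648, 0.007, -0.0], 0.8), ([0.431, 0.23, 0.053], 0.53)]
steel_ring [([0.454, 0.465, 0.005], 0.73), ([0.411, 0.02, -0.005], 0.63)]
jar [([0.698, -0.195, 0.0], 0.61)]
screwdriver [([0.455, 0.466, 0.005], 0.74)]
mandrel [([0.778, 0.066, 0.0], 0.64)]
```

View pics/top0.png

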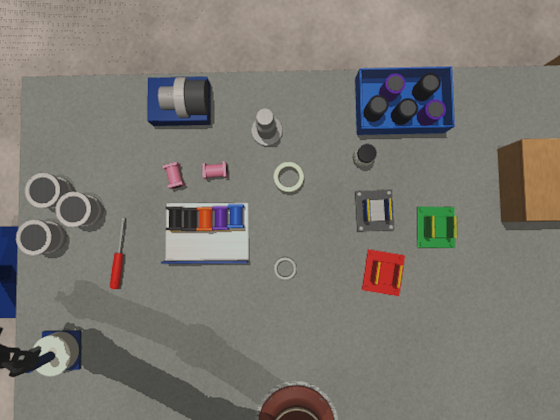

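View pics/side0.png

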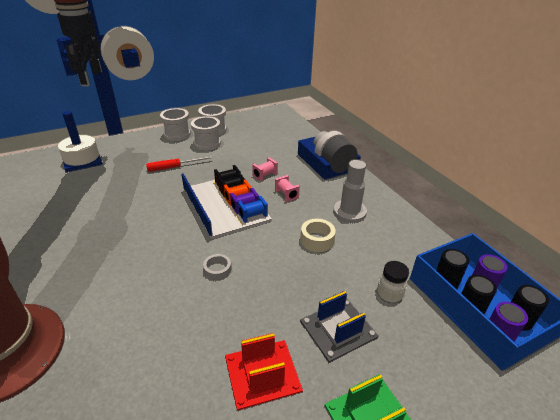

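The top view shows the row at (168–243, 217), orange in the middle at (205, 217), the tray gutter below it (towards the robot) and its wall at y≈262. The grey-based blue cradle is at (375, 210), with green (436, 227) and red (384, 272) decoys. The pink couplings lie at (173, 175) and (215, 170). I'll measure these precisely from the depth maps.

```bash
cat > m.py <<'E'
from h import *
def rect(P):
    (c,s,a)=cv2.minAreaRect((P[:,:2]*1000).astype(np.float32)); return np.round(c,1),np.round(s,1),round(a,1)
def hsv(p): return cv2.cvtColor(p["color"],cv2.COLOR_RGB2HSV).astype(int)
def near(W,c,r): return np.linalg.norm(W[...,:2]-c,axis=-1)<r
if __name__=="__main__":
  for n in("top","side"):
    p=dict(np.load(n+"0.npz"));W=cloud(p);H=hsv(p);h,s,v=H[...,0],H[...,1],H[...,2];z=W[...,2]
    rep=lambda t,m:print(n,t,m.sum(),rect(W[m]),"med",np.round(1000*np.median(W[m],0),1),"zr",np.round(1000*np.percentile(W[m][:,2],[2,98]),1))
    tr=near(W,[.506,.23],.17)
    bench=near(W,[.5,.06],.05)&(z<.01); print("bench z",np.nanmedian(z[bench])*1000)
    rep("deck",tr&(z>.006)&(z<.016)&(s<50)&(v>110))
    rep("wallblue",near(W,[.43,.23],.125)&(h>100)&(h<125)&(s>100)&(W[...,0]<.46)&(z>.045))
    o=tr&(h>5)&(h<14)&(s>150)&(z>.015); rep("orange",o); rep("orange top",o&(z>.046))
    rep("row tops",tr&(z>.047)&(W[...,0]>.47))
    cr=near(W,[.557,-.22],.085)
    ch=cr&(z>.050); rep("cheeks",ch)
    ye=cr&(z>.056)
    for sg in(1,-1): rep("cheek%d"%sg,ye&(sg*(W[...,1]+.22)>0))
    rep("base",cr&(z>.003)&(z<.009)&near(W,[.557,-.22],.08))
    rep("floor",cr&(z>.012)&(z<.019))
E
python3 m.py; python3 - <<'E'
from h import *
p=[dict(np.load(n+"0.npz"))["color"][:,:,::-1] for n in("top","side")]
a=cv2.resize(p[0][150:280,150:290],None,fx=2.8,fy=2.8,interpolation=2);b=cv2.resize(p[1][155:285,170:310],None,fx=2.8,fy=2.8,interpolation=2)
c=cv2.resize(p[0][180:250,340:410],(300,230),interpolation=2)
im=np.zeros((600,790,3),np.uint8);im[:364,:392]=a;im[:364,395:787]=b;im[368:598,:300]=c
cv2.imwrite("pics/crop0.png",im)
E
```

```text
bench z 0.10951741737474929
top deck 2747 (array([503.4, 217.6]), array([283.7, 289.9]), 67.4) med [477.8 223.6  10.2] zr [ 6.5 14.3]
top wallblue 174 (array([429.1, 230. ]), array([219.2,   5.3]), 89.3) med [430.1 231.3  54.4] zr [50.4 57.6]
top orange 281 (array([540.9, 230.3]), array([39.7, 59.8]), 89.3) med [539.7 227.7  46.2] zr [38.1 52.9]
top orange top 148 (array([540.9, 230.5]), array([39.7, 59.7]), 89.7) med [542.1 229.3  48.9] zr [46.1 53.4]
top row tops 656 (array([543.9, 228.2]), array([ 65.2, 201.9]), 0.9) med [543.3 229.4  49.4] zr [47.1 53.6]
top cheeks 204 (array([ 558.1, -222.2]), array([54.8, 66.8]), 1.6) med [ 557.1 -245.    60.8] zr [51.1 65.6]
top cheek1 89 (array([ 557., -194.]), array([11. , 54.3]), 89.3) med [ 558.2 -193.5   60.9] zr [56.5 65.3]
top cheek-1 91 (array([ 558.6, -250.6]), array([54., 10.]), 0.8) med [ 559.7 -249.7   61.4] zr [57.1 65.7]
top base 822 (array([ 558.3, -220.6]), array([146.3, 152.1]), 51.0) med [ 556.  -214.2    5.8] zr [3.1 8.8]
top floor 275 (array([ 556.5, -220.1]), array([85.5, 99.2]), 89.1) med [ 557.8 -227.4   15. ] zr [12.1 1
[... 422 characters left out ...]
85.9) med [522.2 227.5  48.1] zr [46.1 50.4]
side row tops 249 (array([543.1, 226.2]), array([ 67. , 202.8]), 1.1) med [530.  217.1  48.3] zr [47.1 50.4]
side cheeks 445 (array([ 556.7, -223.6]), array([57.3, 67.5]), 1.2) med [ 554.7 -247.5   59.1] zr [50.3 62.8]
side cheek1 149 (array([ 555.8, -195.5]), array([55.7, 11.5]), 1.8) med [ 554.4 -196.9   59.7] zr [56.4 63. ]
side cheek-1 177 (array([ 557.3, -251.7]), array([57.4, 11.5]), 2.5) med [ 555.8 -252.7   59.9] zr [56.2 63.1]
side base 1226 (array([ 556.7, -223.7]), array([111., 101.]), 1.0) med [ 528.8 -243.9    4.5] zr [3.1 8.4]
side floor 398 (array([ 556.7, -225.3]), array([57. , 63.4]), 1.5) med [ 548.5 -214.7   13.7] zr [12.1 18.3]
```

View pics/crop0.png

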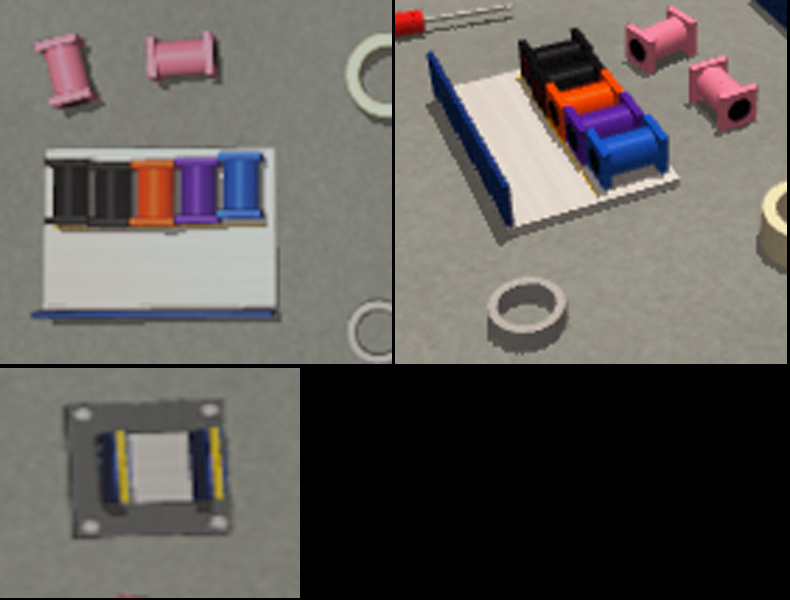

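The crops confirm it: orange is third in the row, open-bored, with the tray about −0.5° off square and the cradle near (557, −223) mm at about +1.3°. Next I check reachability, then push.

```bash
python3 - <<'E'
from h import *
p=dict(np.load("side0.npz"));W=cloud(p);print("white disc",W[148,80],W[130,70],W[53,127],W[75,82])
p=dict(np.load("top0.npz"));W=cloud(p);print(W[355,50],W[357,20])
a=np.radians(-.5);ux=np.array([np.cos(a),np.sin(a)]);c=np.array([.541,.2295])
s=c+ux*.060
for y in (a,a+np.pi):
    print(arm.ik([*s,.2],quat(y)),arm.ik([.463,.23,.04],quat(y+np.pi/2)))
arm.move_gripper(0.0)
P=arm.read_position();print(P)
arm.line_to([P[0],P[1],.30],v=.3)
arm.move_pose([*s,.16],quat(a+np.pi if arm.ik([*s,.2],quat(a)) is None else a))
print(arm.read_position(),arm.read_joint_positions(),arm.read_time_s(),arm.read_gripper_width())
p=arm.camera("side");save(p,"side1.png")
E
```

```text
white disc [0.20668457 0.58006697 0.05787803] [0.19551148 0.61133132 0.10189407] [0.43956523 0.99508765 0.1749836 ] [0.26311412 0.52586268 0.27574789]
[0.20718778 0.60723685 0.08116175] [0.18085973 0.73099528 0.00305317]
[-0.55062052  0.66250085  0.26631957  1.51440027 -0.19475898  0.9908004
 -0.23980021] [-0.4396519   0.72751629 -0.09701992  1.99511716  0.15655947  0.42591087
  0.90708871]
[-0.10806103  0.69882608 -0.51665892  1.4980845   0.3763203   1.04459429
  2.41860624] [-0.77938108  0.77047507  0.43066839  2.0057278  -0.64795347  0.50265177
 -1.45474552]
[0.28374328 0.58476634 0.25031763]
[0.60037364 0.23155041 0.16031718] [-0.54577328  0.70478472  0.25163075  1.55471901 -0.20851108  0.90773107
 -0.22811592] 4.0917 3.599569500898487e-05
```

View pics/side1.png

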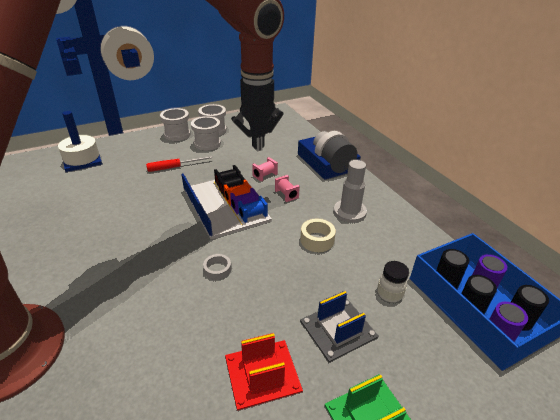

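The gripper, shut, hangs over the space behind the row with its tips near (258, 145); nothing has been touched. The reading is 2.5 mm off in y, so I re-check that with a line move before descending.

```bash
python3 - <<'E'
from h import *
a=np.radians(-.5);ux=np.array([np.cos(a),np.sin(a)]);c=np.array([.541,.2295]);s=c+ux*.060
print(s,arm.read_position(),arm.read_ee_rot(),quat(a))
arm.line_to([*s,.12],v=.15); print(arm.read_position())
arm.pause(.3); print(arm.read_position(),arm.read_joint_velocities().round(4) if hasattr(arm.read_joint_velocities(),'round') else '')
E
```

```text
[0.60099772 0.22897641] [0.6004376  0.23144893 0.16034823] [-5.63725799e-04  7.08939976e-01  7.05268218e-01  7.29631981e-04] [np.float64(0.0), np.float64(0.7101853756232854), np.float64(0.7040147244559685), np.float64(0.0)]
[0.60065547 0.22958282 0.11980569]
[0.60153433 0.22916177 0.12098229] [ 0.0013  0.0035 -0.0012  0.0055 -0.0021 -0.0014  0.0005]
```

```bash
python3 - <<'E'
from h import *
a=np.radians(-.5);ux=np.array([np.cos(a),np.sin(a)]);c=np.array([.541,.2295])
s=c+ux*.060
print(arm.line_to([*s,.036],v=.12,f_stop=8),arm.read_position())
arm.pause(.2)
e=c+ux*(.463-.541+.031+.014)   # about wall contact
print(e, arm.line_to([*(c+ux*.052),.036],v=.08,f_stop=15),arm.read_position(),arm.read_ft_force())
print(arm.line_to([*e,.036],v=.06,f_stop=10),arm.read_position(),arm.read_ft_force(),arm.read_time_s())
p=arm.camera("side");save(p,"side2.png");p=arm.camera("top");W=cloud(p)
from m import *
H=hsv(p);z=W[...,2];o=near(W,[.5,.23],.12)&(H[...,0]>5)&(H[...,0]<14)&(H[...,1]>150)&(z>.015)
print(o.sum(),rect(W[o]),rect(W[o&(z>.046)]))
E
```

```text
False [0.60170741 0.22909405 0.0366916 ]
[0.50800126 0.22978798] False [0.59256161 0.22940083 0.03628418] [0.31856177 0.939858   0.01421989]
False [0.50797676 0.22972035 0.03591544] [ 0.10531104 -0.19192351  0.00856329] 7.725
117 (array([468.2, 231.5]), array([92.3, 53.7]), 11.4) (array([468.2, 231.5]), array([92.3, 53.7]), 11.4)
```

View pics/side2.png

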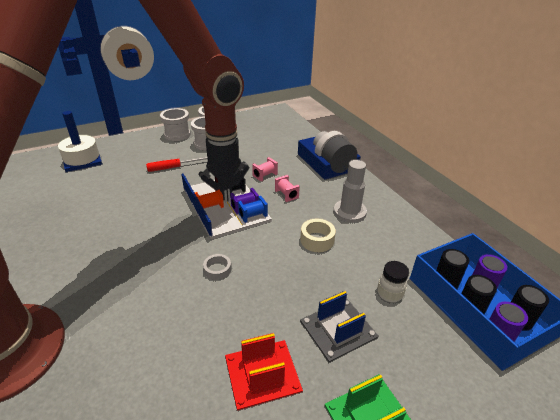

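Orange (at ~(210, 199)) is out by the blue wall, with its neighbours in place. I nudge until I feel the wall, then back off and look.

```bash
python3 - <<'E'
from h import *
from m import *
P=arm.read_position()
print(arm.line_to([P[0]-.008,P[1],.036],v=.03,f_stop=5),arm.read_position(),arm.read_ft_force())
a=np.radians(-.5);Q=arm.read_position()
arm.line_to([Q[0]+.012,Q[1],.036],v=.1)   # back off inside own slot
arm.line_to([Q[0]+.012,Q[1],.17],v=.25)
arm.move_pose([.52,.03,.2],quat(a+np.pi/2));arm.move_gripper(.085)
for n in("top","side"):
    p=arm.camera(n);save(p,n+"3.png");W=cloud(p)
    H=hsv(p);z=W[...,2];o=near(W,[.48,.23],.08)&(H[...,0]>5)&(H[...,0]<14)&(H[...,1]>150)&(z>.015)
    print(o.sum(),rect(W[o]),rect(W[o&(z>.044)]))
    rw=near(W,[.544,.23],.11)&(z>.047)&(W[...,0]>.505);print("row",rect(W[rw]))
print(arm.read_time_s(),arm.read_position())
E
python3 -c "
import cv2,numpy as np
a=cv2.imread('pics/top3.png')[150:280,150:290];b=cv2.imread('pics/side3.png')[155:285,170:310]
cv2.imwrite('pics/crop3.png',cv2.resize(np.hstack([a,b]),None,fx=2.8,fy=2.8,interpolation=2))"
```

```text
True [0.50785366 0.2298266  0.03617831] [1.08439018 0.67482596 0.81407076]
291 (array([463.2, 229.3]), array([59.2, 36.4]), 0.1) (array([463.2, 229.3]), array([59.2, 36.4]), 0.1)
row (array([544.1, 228. ]), array([ 64.9, 201.8]), 0.9)
320 (array([471. , 241.6]), array([70.9, 73.1]), 89.0) (array([463.8, 227.7]), array([42.6, 59.4]), 88.7)
row (array([542.8, 227.6]), array([ 65.8, 203.9]), 1.1)
11.3167 [0.51999222 0.02997103 0.19999217]
```

View pics/crop3.png

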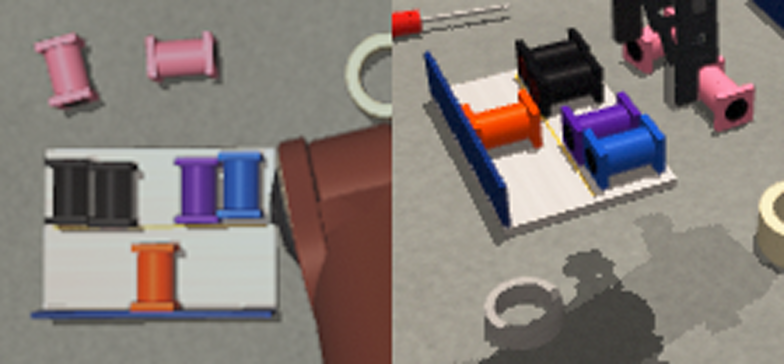

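Orange sits against the wall at about (463.4, 229) mm, and the row is unchanged. Next I grip across the tube, lift, and set it on the open bench.

```bash
python3 - <<'E'
from h import *
a=np.radians(-.5);q=quat(a+np.pi/2)
arm.move_pose([.4634,.229,.16],q);arm.pause(.2)
arm.line_to([.4634,.229,.11],v=.15);arm.pause(.15)
print(arm.line_to([.4634,.229,.037],v=.1,f_stop=8),arm.read_position())
arm.move_gripper(0);print(arm.read_gripper_width(),arm.read_grasp_force(),arm.read_ft_force())
arm.line_to([.464,.229,.05],v=.08)
arm.line_to([.466,.229,.16],v=.2)
print(arm.read_gripper_width(),arm.read_position(),arm.read_time_s())
q2=quat(np.pi/2)
arm.move_pose([.52,-.06,.13],q2);arm.pause(.2)
print(arm.line_to([.52,-.06,.045],v=.15,f_stop=10),arm.read_position())
print(arm.line_to([.52,-.06,.020],v=.03,f_stop=3),arm.read_position(),arm.read_ft_force(),arm.read_time_s())
p=arm.camera("side");save(p,"side4.png")
E
```

```text
False [0.46375163 0.22926724 0.0374229 ]
0.032359366082741856 59.37014043331146 [-1.10475292 -0.53428822  6.62927112]
0.03248626505437318 [0.46501008 0.2283781  0.15897773] 15.4333
False [ 0.52063582 -0.05978585  0.0454733 ]
True [ 0.5199873  -0.0600567   0.02772469] [-9.02102769e-01 -2.79956290e-05  5.09570091e+00] 18.0833
```

View pics/side4.png

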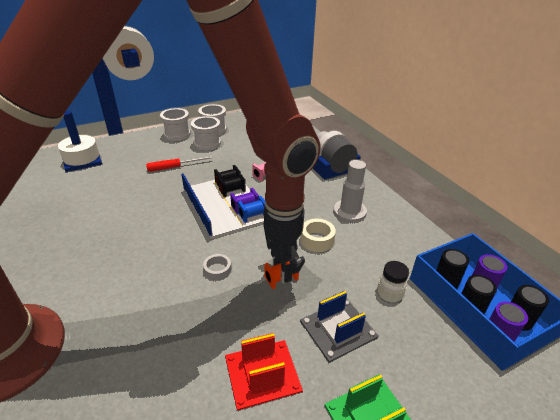

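The coupling (at ~(283, 272)) stands on the bench, contact at the expected height. I release, back away and measure it.

```bash
python3 - <<'E'
from h import *
from m import *
arm.move_gripper(.085);arm.pause(.1)
arm.line_to([.52,-.06,.15],v=.25)
arm.move_pose([.53,.12,.18],quat(0))
for n in("top","side"):
    p=arm.camera(n);save(p,n+"5.png");W=cloud(p)
    H=hsv(p);z=W[...,2];o=near(W,[.52,-.06],.08)&(H[...,0]>5)&(H[...,0]<14)&(H[...,1]>150)
    for lo,hi in((.005,1),(.036,.05),(.028,.033)):
        m=o&(z>lo)&(z<hi); print(n,m.sum(),rect(W[m]),np.round(np.percentile(W[m][:,2]*1000,[5,95]),1)) if m.sum()>5 else 0
    ye=near(W,[.557,-.22],.085)&(z>.05);print("cheeks",rect(W[ye]))
print(arm.read_time_s(),arm.read_joint_positions())
E
python3 -c "
import cv2,numpy as np
a=cv2.imread('pics/top5.png')[150:290,260:420];b=cv2.imread('pics/side5.png')[220:360,220:380]
cv2.imwrite('pics/crop5.png',cv2.resize(np.hstack([a,b]),None,fx=2.5,fy=2.5,interpolation=2))"
```

```text
top 294 (array([519.7, -60.6]), array([39.2, 57.6]), 89.4) [23.7 41.3]
top 144 (array([519.7, -60.2]), array([58.5, 36.8]), 1.0) [36.3 42.3]
top 50 (array([522.5, -58.8]), array([34.2, 42.2]), 89.1) [28.3 32.7]
cheeks (array([ 558. , -222.4]), array([54.6, 66.6]), 1.7)
side 576 (array([518.6, -62.3]), array([42.7, 62.8]), 89.9) [11.2 38.9]
side 135 (array([518.7, -61.8]), array([40.9, 62.7]), 89.1) [36.2 39.7]
side 121 (array([517.7, -65.8]), array([59.5, 34.9]), 3.4) [28.5 32.8]
cheeks (array([ 555.9, -223.8]), array([57.6, 67.5]), 2.9)
20.925 [-0.43727801  0.54484423  0.26718821  1.82816858 -0.19211183  0.7948862
 -0.07288248]
```

View pics/crop5.png

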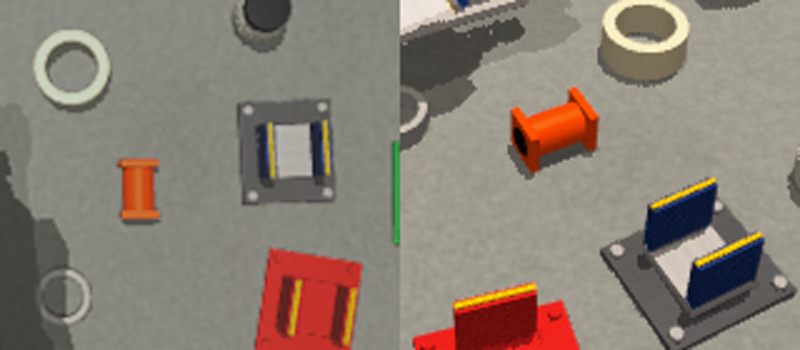

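The coupling is free on the bench. The gripper knows it at (520, −60), which shows camera biases of (−0.3, −0.4) mm for top and (−1.4, −2) mm for side. With those removed, both views put the cradle at (558.0, −221.8) mm, yaw about 1.4°. Next I regrip end-to-end.

```bash
python3 - <<'E'
from h import *
from m import *
q=quat(0)
arm.move_pose([.52,-.06,.12],q);arm.pause(.3);print(arm.read_position())
print(arm.line_to([.52,-.06,.026],v=.1,f_stop=6),arm.read_position())
arm.move_gripper(0);print(arm.read_gripper_width(),arm.read_grasp_force(),arm.read_ft_force(),arm.read_position())
arm.line_to([.52,-.06,.05],v=.08);arm.line_to([.52,-.06,.15],v=.2)
c=[.558,-.2218];qc=quat(np.radians(1.4))
print(arm.ik([*c,.15],qc))
arm.move_pose([*c,.15],qc);arm.pause(.3)
print(arm.read_gripper_width(),arm.read_position(),arm.read_time_s())
for n in("top","side"):
    p=arm.camera(n);save(p,n+"6.png");W=cloud(p)
    H=hsv(p);z=W[...,2];o=near(W,c,.08)&(H[...,0]>5)&(H[...,0]<14)&(H[...,1]>150)
    if o.sum()>5: print(n,o.sum(),rect(W[o]),np.round(np.percentile(W[o]*1000,[1,99],axis=0),1))
E
python3 -c "
import cv2,numpy as np
cv2.imwrite('pics/crop6.png',cv2.resize(cv2.imread('pics/side6.png')[190:390,230:430],None,fx=2.5,fy=2.5,interpolation=2))"
```

```text
[ 0.52050201 -0.05836372  0.12032443]
False [ 0.52045219 -0.06010736  0.02649469]
0.061198515107588815 65.86960673332214 [-0.3561226  -0.14052925  5.94885705] [ 0.520301   -0.06005284  0.02691022]
[ 0.20602218  0.6559341   0.22203143  1.69370178 -0.18604325  0.81262452
  0.5361923 ]
0.06108399265124348 [ 0.55820428 -0.22031007  0.14986295] 25.5417
top 170 (array([ 534.2, -214.7]), array([ 58.5, 102. ]), 72.9) [[ 495.4 -233.7   16. ]
 [ 589.4 -175.4  563.3]]
side 1354 (array([ 538.4, -215.5]), array([ 73.6, 113.1]), 62.1) [[ 479.8 -264.1  126. ]
 [ 587.9 -202.2  543.9]]
```

View pics/crop6.png

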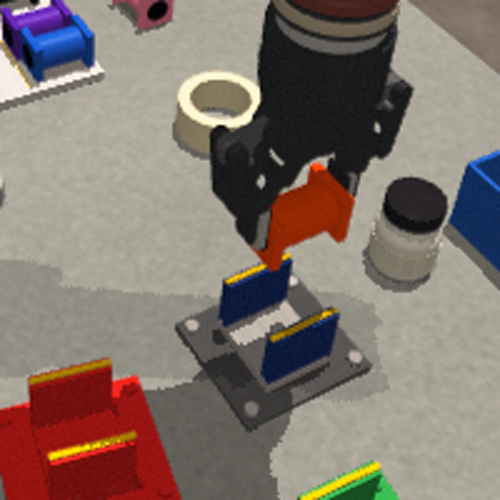

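The coupling is held level, end to end (61 mm measured), above the blue cradle and aligned with its slot. Lowering with a force stop.

```bash
python3 - <<'E'
from h import *
c=[.558,-.2218]
arm.line_to([*c,.100],v=.1);arm.pause(.3);print(arm.read_position())
print(arm.line_to([*c,.048],v=.05,f_stop=5),arm.read_position(),arm.read_ft_force())
if arm.read_position()[2]<.052: print(arm.line_to([*c,.038],v=.02,f_stop=3),arm.read_position(),arm.read_ft_force())
print(arm.read_time_s())
E
```

```text
[ 0.5583246  -0.22193108  0.10062019]
False [ 0.55830118 -0.22197562  0.04837337] [ 0.27154574 -0.123532   -2.09994452]
True [ 0.55828683 -0.22187595  0.04192654] [-1.10283076 -0.30642852  4.50841638]
28.175
```

```bash
python3 - <<'E'
from h import *
from m import *
c=[.558,-.2218]
arm.move_gripper(.085);arm.pause(.2)
arm.line_to([*c,.16],v=.2);arm.move_pose([.53,-.02,.22],quat(0))
for n in("top","side"):
    p=arm.camera(n);save(p,n+"7.png");W=cloud(p)
    H=hsv(p);z=W[...,2];o=near(W,c,.06)&(H[...,0]>5)&(H[...,0]<14)&(H[...,1]>150)
    for m in(o,o&(z>.049)): print(n,m.sum(),rect(W[m]),np.round(np.percentile(W[m][:,2]*1000,[2,98]),1))
    b=near(W,c,.085)&(z>.055);print("cheeks",rect(W[b]))
print(arm.read_time_s())
a=cv2.imread('pics/top7.png')[140:290,150:410];b=cv2.imread('pics/side7.png')[150:370,150:400]
im=np.zeros((600,790,3),np.uint8);a=cv2.resize(a,None,fx=1.5,fy=1.5,interpolation=2);b=cv2.resize(b,None,fx=1.6,fy=1.6,interpolation=2)
im[:a.shape[0],:a.shape[1]]=a;im[:b.shape[0],390:390+b.shape[1]]=b;cv2.imwrite('pics/crop7.png',im)
E
```

```text
top 327 (array([ 558.9, -221.3]), array([61.4, 38. ]), 1.0) [ 7.6 57.3]
top 209 (array([ 559.4, -221.3]), array([60.4, 38. ]), 1.0) [49.2 57.5]
cheeks (array([ 559.4, -222.3]), array([67.3, 59.5]), 89.4)
side 619 (array([ 557.6, -223.5]), array([63.6, 48. ]), 0.6) [18.4 54.6]
side 294 (array([ 558.1, -225.7]), array([63.1, 43.7]), 1.6) [49.2 55.4]
cheeks (array([ 555.9, -223.4]), array([58. , 67.6]), 1.7)
30.4417
```

View pics/crop7.png

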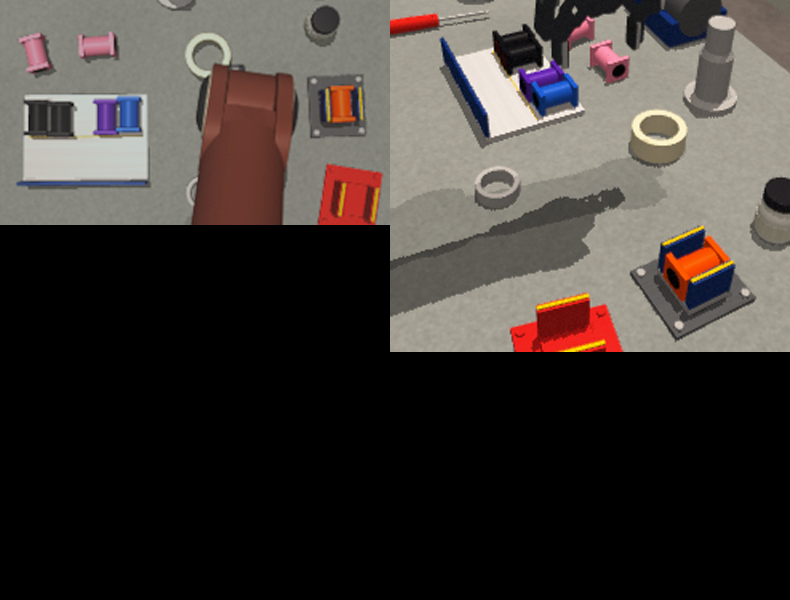

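The orange coupling lies level in the blue cradle (top at 55 mm, centred to about 1 mm), and everything else is in place. Handing in.

```bash
python3 -c "
from station import arm
print(arm.hand_in())"
```

```text
the job is handed in; nothing more can be done
None
```

I pushed the orange coupling out to the tray wall, set it down on the bench and regripped it, then laid it in the blue cradle about 1 mm off centre lengthwise and let go; nothing else moved in the pictures, and the job was handed in at about 30 s.

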